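# Crank a power-supply case tight in the bench clamp

### The arm

A 6-joint arm with a two-finger parallel gripper is mounted at the origin on the work surface. World frame = base frame: x ahead of the robot, y to its left, z up, the work surface at z = 0. Lengths are in m, angles in rad, forces in N, time in s.
With the tool pointing down it reaches from about 0.35 to 0.975 m from the base axis. Payload 4.9 kg.
Tool frame: the origin (TCP) lies on the mounting face of the last link; the fingertips stand 173 mm ahead of it and the grasp point (between the pads) lies ctrl.pinch_z ahead of it (ctrl.pinch_z is the distance from the TCP to the grasp point, in m); z points along the fingers, y is the line along which they close (so a half turn about z gives the same grasp; the last joint's range is limited). The gripper opens to 85 mm and grips with 20 to 120 N. Pads are 22 mm wide; open, the fingers measure 114 mm over their backs; the gripper's body (76 mm by 85 mm) begins 54 mm behind the grasp point. The pads swing forward as they close: fully open they stand 13 mm farther back than shut.
Start: joints at [-1.419, 0.053, 1.613, -0, 1.476, -0.119], TCP at [0.167, -0.602, 0.405] pointing down, gripper open.
Joint ranges: [-3.01, 3.01], [-1.01, 2.22], [0.06, 2.58], [-1.02, 4.17], [0.09, 2.62], [-3.14, 3.14]. Speed limits (rad/s): [2.57, 2.57, 3.14, 3.14, 3.14, 3.14].

### API

Orientations are given as a rotation vector (axis times angle).
In Python, from station import telemetry, eyes, ctrl gives the robot as it stands.
- The arm moves only by the tool apply_moves, never from a script. Its argument "plan" is a list of rows, each a list of 5 numbers: the finger opening in m, from 0 to 0.0854, then the shift along the tool's x, y, z in m, then the turn about the tool's z in rad. In form: [[jaw, x, y, z, roll], ...]. A call has 1 to 12 rows; each row is the pose to reach, as a shift and turn from the pose commanded when the call began, along the tool's axes at that moment; what a row does not reach only later rows make up. A row lasts 1/12 s, in which the tool goes at most 41.7 mm and 7.16 degrees, less where a joint would pass 70% of its speed; a pose out of reach is approached as far as the arm can. A call with a gripper value outside its range is refused whole. The fingers move at their own pace and stop on an object; "newtons" is the grip in N (left out, the last holds). Time passes only in rows, so rows that repeat a pose let the fingers close. It gives the time, the measured TCP pose, the force, the opening and the grip force at its end, in the units of the state.
- telemetry.get_obs(): the state, without advancing time (a new reading comes with each control period).
- eyes.get_image(name): name is "scene" or "top"; returns a dict with "img" (384x512x3 uint8, blue, green, red), "range_z" (384x512 float32, m along the optical axis (not along the pixel's ray), 0 where there is no reading), "K" (3x3 intrinsics, pixels), "dist_coeffs" ([k1, k2, p1, p2, k3] as OpenCV has them; the pictures are not rectified), "pose" (4x4, takes a point from camera to world coordinates). Camera axes: x right, y down, z forward; pixel columns grow to the right and rows downward; lengths in m; the calibration is good to about 2 mm. A picture is of the moment at which its call begins.
- ctrl.finish_job(): hands the job in; it is judged then, once.
Trained networks look in a picture, given as the dict that the camera call returned (one of the last four; its "shot" number tells which), for a name from the list of things; names that differ only in an ending like _2 or _b are one class to them, and where a whole thing is asked for, a point or a joint stands for the part that bears it (a point fixed in the world has none). Each returns a list of dicts, best first, with "confidence" (0 to 1); they miss things now and then, are a little off and sometimes report something else, mostly with a low value. They report only what shows in the picture. A call takes as long as a camera call. They do not tell look-alikes from the thing itself.
- eyes.search_frame(thing, picture): "box" ([left, top, right, bottom] in pixels, round what is visible of it).
- eyes.outline_of(thing, picture): "region" (384x512 bool, what is visible of it) and "box" ([left, top, right, bottom] in pixels, round what is visible of it).
- eyes.tip_of(thing, picture): "point" ([column, row] in pixels: a listed point, or the origin of a listed thing).
The state is a dict: "t": time; "q": joint angles; "dq": joint speeds; "effort": joint torques, N m; "tool_pos": TCP position; "tool_rot": TCP orientation; "contact_force": force on the tool from outside, world axes, zero at the start; "wrist_torque": the same for the moment, N m; "opening": finger opening in m; "grip_force": force on a finger pad.
Only numpy, scipy, OpenCV 4.12 (cv2) and the standard library are available. Lean on these libraries where they do the work, as an engineer would, in place of code of your own. Each camera call takes 0.05 s, during which the arm holds its last target. There are 200 camera calls.

### The job

Pick up the loose crank, push it gently and fully down onto the square shaft of the bench clamp, and wind it clockwise (seen from above), full circles, until the moving jaw holds the power-supply case firmly against the far, locked jaw; stop when the crank stiffens to about twice its running effort, do not force it, and do not push the case itself. Leave the crank on the shaft and let go, and leave the other things on the bench where they are.

Things in the scene. Friction and masses are not known exactly. Their poses are not given: they have to be found in the camera images.
- crank_hub (a point): Loose steel crank, 0.32 kg, standing on its hub. The hub is an upright square block 30 x 30 mm and 58 mm tall; this point is on the hub's axis, 40 mm above its underside, a good place to grip across the hub. x points along the crank arm to the knob, z up. In the hub's underside is a square socket 17.6 mm wide, 26 mm deep, with a 2 mm lead-in, its sides parallel to the hub's sides. The arm is 16 mm wide, from 30 to 40 mm above the underside.
- crank_knob (a point): Centre of the crank's black round knob (18 mm diameter, 38 mm tall, upright, its centre 62 mm above the hub's underside and 60 mm from the hub's axis along the arm). The knob spins freely on its pin, so it can be held while the crank goes round. Its underside is 3 mm above the arm.
- crank_mouth (a point): Centre of the crank socket's mouth, at the hub's underside; axes as crank_hub.
- shaft_seat (a point): Point on the fixed, round collar (44 mm diameter) under the square shaft, on the shaft's axis, 68 mm above the table: the crank is fully down when its underside rests here. z up; x points along the clamp from the shaft towards the far jaw (closing direction). The collar tops a grey gearbox 86 x 96 mm, 60 mm tall.
- shaft_tip (a point): Top of the square steel shaft, 24 mm above the collar, z up. The shaft is 16 mm square (top 2 mm stepped in to 13.5 mm); x and y are normal to its flats and turn with it.
- shaft (a joint): Turn of the square shaft (rad), growing clockwise from above; 15 mm of jaw a turn, 1.5 to 2.3 turns to go. Steady friction 0.2 N m (about 3.3 N at the knob) holds it where it is left. Once the case meets both jaws the knob effort grows about 1.6 N per 0.1 rad: well held at 5 to 7.5 N, crushed from about 9 N (150 N at the jaw).
- jaw_face (a point): Centre of the moving jaw's rubber face (110 mm wide, 42 mm tall); axes as shaft_seat, it moves along its x. The far jaw, which stands still, was locked by hand beforehand: its face lies anywhere from 211 to 219 mm from the shaft's axis along the same x, so where the winding ends must be felt. Jaw tops are 62 mm above the table.
- jaw: The moving jaw that the shaft drives, with its rubber facing, which gives 0.6 mm at 100 N; origin at the foot of its rubber face.
- fixture: The whole bench clamp, fixed to the bench, 350 x 130 mm: gearbox with shaft, moving jaw, bed, far jaw. Origin on the table under the shaft's axis, axes as shaft_seat.
- case: Bare metal power-supply case with vent slots, about 90 mm (x, the clamped way) by 150 mm (y) by 50 mm tall, 0.7 kg, lying loose on the clamp's bed (12 mm above the table) between the jaws with play; origin at the centre of its underside.
- spray_can: Bystander: spray can, 60 mm diameter, 170 mm tall, origin under its centre.
- screwdriver: Bystander: screwdriver lying on the bench.
- solder_reel: Bystander: solder reel, 60 mm diameter, 35 mm tall, origin under its centre.
- cover_plate: Bystander: slotted sheet cover, 120 x 170 x 6 mm, lying flat.
- parts_tray: Bystander: low open tray, 110 x 160 x 28 mm.
- phone: Bystander: phone, 75 x 155 x 9 mm, lying flat.
There are look-alikes about, which are no part of the job. Leave any orange or turquoise look-alike of the case alone.

How it is judged:
On the way, in this order (a step that is already met when the one before it is completed fails the run):
1. the crank sits fully down on the square shaft (horizontal distance between crank_mouth and shaft_seat below 0.004 m and z of crank_mouth in the frame of shaft_seat below 0.0035 m and angle between crank_mouth's own z axis and vertical below 0.12 rad), for 0.2 s.
2. with the crank seated, the shaft has been wound at least one full turn (all of step 1 and value of joint shaft above 7.4 rad).
At the end, for the whole second after the job is handed in: The crank rests on the shaft within 4 mm of the axis and 3.5 mm of the collar, tilted under 7 degrees; the moving jaw presses the case against the far jaw with more than 20 N, the case lies flat (within 4.5 degrees), and crank and case are at rest (all of step 1 and contact force between jaw and case above 20 N and angle between case's own z axis and vertical below 0.08 rad and linear speed of crank below 0.02 m/s and linear speed of case below 0.01 m/s); the robot touches nothing.
It fails at once if the case is crushed (jaw force over 150 N) (contact force between jaw and case above 150 N).
It fails at once if the crank is forced on the shaft (contact force over 40 N before it is home, or over 160 N in winding) ((contact force between crank and fixture above 40 N and z of crank_mouth in the frame of shaft_seat above 0.005 m) or contact force between crank and fixture above 160 N).
It fails at once if the robot pushes the case (contact force between the arm and case above 5 N).
It fails at once if the shaft is wound, or left, without the crank on it (value of joint shaft above 4 rad and distance between crank_mouth and shaft_seat above 0.02 m).
It fails at once if a bystander is moved by more than 30 mm (distance of any of spray_can, screwdriver, solder_reel, cover_plate, parts_tray, phone from where it was at the start of the episode above 0.03 m).
It also fails if it takes over 72 s, if anything falls off the work surface, if the arm or the gripper's body presses on something with over 40 N, if the wrist force passes 120 N, or if a joint passes its speed limit or range.

## Working session

There is one attempt and no reset: what is moved stays moved. The work goes in short steps, Python scripts to look and compute and a tool call to move; the robot and the scene stay as the last step left them, time stands still between calls to the robot, and variables do not carry over. Pictures are saved under pics/ and viewed, at most 10 in all, crops included, and the job is handed in when it is done.

Besides the shell and the picture viewer there is one more tool, called by a JSON object that holds its "fn" and its "kwargs". apply_moves: Moves the arm, as the interface text tells. Its arguments: {"type":"object","properties":{"plan":{"type":"array","items":{"type":"array","items":{"type":"number"}}},"newtons":{"type":"number"}},"required":["plan"]}

```bash
mkdir -p pics
cat > h.py <<'E'
import numpy as np, cv2
from station import telemetry, eyes, ctrl
from scipy.spatial.transform import Rotation as R
def ray(p,uv):
    n=cv2.undistortPoints(np.array([[uv]],float),p["K"],np.array(p["dist_coeffs"],float))[0,0]
    return np.array([n[0],n[1],1.0])
def at_range(p,uv,z): return (p["pose"]@np.append(ray(p,uv)*z,1))[:3]
def at_h(p,uv,h):
    d=p["pose"][:3,:3]@ray(p,uv);o=p["pose"][:3,3]
    return o+d*(h-o[2])/d[2]
def cloud(p):
    v,u=np.mgrid[0:384,0:512];uv=np.stack([u,v],-1).reshape(-1,1,2).astype(float)
    n=cv2.undistortPoints(uv,p["K"],np.array(p["dist_coeffs"],float))[:,0]
    z=p["range_z"].reshape(-1)
    c=np.c_[n*z[:,None],z]@p["pose"][:3,:3].T+p["pose"][:3,3]
    c[z==0]=np.nan
    return c.reshape(384,512,3)
E
python3 - <<'E'
from h import *
np.set_printoptions(precision=4,suppress=True)
s=telemetry.get_obs();print({k:np.round(v,4) for k,v in s.items()},ctrl.pinch_z)
H=dict(crank_hub=.04,crank_knob=.062,crank_mouth=0,shaft_seat=.068,shaft_tip=.092,jaw_face=.041,case=.012,fixture=0,spray_can=0,solder_reel=0)
for n in("scene","top"):
    p=eyes.get_image(n);cv2.imwrite(f"pics/{n}0.png",p["img"]);np.savez(f"{n}0.npz",**{k:p[k] for k in("img","range_z","K","dist_coeffs","pose")})
    print(n,p["pose"][:3,3],p["pose"][:3,2])
    for k,h in H.items():
        for r in eyes.tip_of(k,p)[:3]: print(k,np.round(r["point"],1),round(r["confidence"],2),at_h(p,r["point"],h))
E
```

```text
{'t': np.float64(0.0), 'q': array([-1.419 ,  0.0534,  1.6143, -0.    ,  1.476 , -0.119 ]), 'dq': array([-0.0001,  0.    , -0.0025,  0.0008, -0.0001,  0.0001]), 'effort': array([  0.0006, -39.3672, -37.0182,  -0.    ,   0.0068,  -0.    ]), 'tool_pos': array([ 0.1671, -0.602 ,  0.4034]), 'tool_rot': array([-3.1108, -0.4237,  0.0001]), 'contact_force': array([ 0.389 ,  0.1922, -0.5843]), 'wrist_torque': array([ 0.0455, -0.0676, -0.0056]), 'grip_force': np.float64(0.0), 'opening': np.float64(0.0853)} 0.1547
scene [ 1.0502 -0.7974  0.8324] [-0.47    0.6515 -0.5955]
crank_hub [180.9 274.5] 0.96 [ 0.4759 -0.3533  0.04  ]
crank_knob [169.5 288.7] 0.48 [ 0.5024 -0.4156  0.062 ]
crank_mouth [186.8 286.3] 0.73 [ 0.4901 -0.3512  0.    ]
crank_mouth [295.  153.5] 0.45 [0.3526 0.4329 0.    ]
crank_mouth [294.2 188.3] 0.44 [0.4835 0.2159 0.    ]
shaft_seat [271.6 207.1] 0.64 [0.5262 0.0024 0.068 ]
shaft_seat [355.3 191.7] 0.52 [0.7054 0.2402 0.068 ]
shaft_tip [274.2 195.6] 0.58 [0.5157 0.0311 0.092 ]
case [351.8 163.6] 0.87 [0.5875 0.485  0.012 ]
case [165.9 232.1] 0.58 [ 0.2923 -0.2421  0.012 ]
ca
[... 567 characters left out ...]
0.5024 -0.404   0.062 ]
crank_knob [197.1 182.2] 0.42 [0.4776 0.1682 0.062 ]
crank_mouth [351.7 184.9] 0.75 [ 0.4874 -0.349   0.    ]
shaft_seat [244.3 169.2] 0.69 [0.5225 0.0159 0.068 ]
shaft_tip [244.3 166.1] 0.57 [0.5287 0.0155 0.092 ]
jaw_face [211.6 175.2] 0.52 [0.5046 0.1239 0.041 ]
jaw_face [377.  174.1] 0.21 [ 0.5202 -0.4253  0.041 ]
case [103.4 156.4] 0.9 [0.5663 0.5025 0.012 ]
case [316.6 247.8] 0.86 [ 0.2736 -0.2281  0.012 ]
case [194.2 185. ] 0.79 [0.4742 0.1844 0.012 ]
fixture [241.6 172.9] 0.84 [0.5205 0.0264 0.    ]
spray_can [149.  128.3] 0.78 [0.6704 0.3519 0.    ]
spray_can [351.  184.6] 0.46 [ 0.4884 -0.3466  0.    ]
solder_reel [272.5 215.6] 0.52 [ 0.3779 -0.0808  0.    ]
```

View pics/scene0.png

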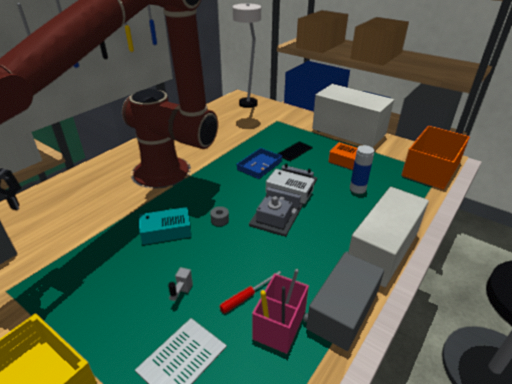

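View pics/top0.png

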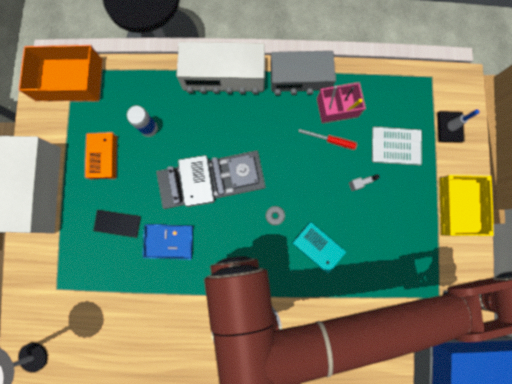

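Run:
```python
from h import *
np.set_printoptions(precision=4,suppress=True)
P={n:dict(np.load(f"{n}0.npz")) for n in("scene","top")}
def crop(n,c,r,s,w=400,h=300):
    a=w//s//2;b=h//s//2
    return cv2.resize(P[n]["img"][r-b:r+b,c-a:c+a],(w,h),interpolation=cv2.INTER_CUBIC)
im=np.vstack([np.hstack([crop("top",243,170,10),crop("top",362,184,10)]),np.hstack([crop("scene",273,205,10),crop("scene",181,282,8)])])
cv2.imwrite("pics/c0.png",im)
for n in P:
    c=cloud(P[n]);x,y,z=c[...,0],c[...,1],c[...,2]
    t=(abs(x-.3)<.05)&(abs(y+.45)<.1);print(n,"table z",np.nanmedian(z[t]),np.nanstd(z[t]))
    near=(np.hypot(x-.488,y+.375)<.08)
    for lo,hi,nm in((.052,.064,"hubtop"),(.073,.09,"knobtop"),(.015,.052,'mid')):
        m=near&(z>lo)&(z<hi);print(nm,m.sum(),np.nanmean(c[m],0),np.nanmin(c[m],0) if m.any() else 0,np.nanmax(c[m],0) if m.any() else 0)
    near=(np.hypot(x-.525,y-.016)<.03)
    for lo,hi,nm in((.063,.075,"collar"),(.085,.1,"tip"),(.075,.085,'shaftside')):
        m=near&(z>lo)&(z<hi);print(nm,m.sum(),np.nanmean(c[m],0),np.nanmin(c[m],0) if m.any() else 0,np.nanmax(c[m],0) if m.any() else 0)
    near=(np.hypot(x-.525,y-.016)<.09)
    m=near&(z>.055)&(z<.064)
    if m.sum()>20: print("gear",m.sum(),cv2.minAreaRect(c[m][:,:2].astype(np.float32)))
    m=(np.hypot(x-.474,y-.184)<.1)&(z>.058)&(z<.066)
    if m.sum()>20: print("case+jaw top",m.sum(),cv2.minAreaRect(c[m][:,:2].astype(np.float32)))
```

```text
scene table z -0.0007389546964558513 0.0016225848605770751
hubtop 154 [ 0.4935 -0.3659  0.0579] [ 0.4698 -0.4216  0.0521] [ 0.5192 -0.3355  0.064 ]
knobtop 45 [ 0.5111 -0.4132  0.0784] [ 0.5009 -0.4209  0.0731] [ 0.5191 -0.4033  0.0822]
mid 229 [ 0.5021 -0.3788  0.0373] [ 0.4781 -0.4239  0.0158] [ 0.52   -0.3344  0.0519]
collar 86 [0.5266 0.0166 0.0684] [ 0.5022 -0.0103  0.063 ] [0.5504 0.0422 0.0748]
tip 27 [0.5242 0.0224 0.0905] [0.5148 0.0131 0.0851] [0.5314 0.0311 0.0942]
shaftside 16 [0.5261 0.0197 0.0802] [0.5159 0.0137 0.0752] [0.5336 0.0303 0.0848]
gear 418 ((0.519453227519989, 0.04069671779870987), (0.09531355649232864, 0.12624651193618774), 12.429704666137695)
case+jaw top 815 ((0.4861157536506653, 0.17769458889961243), (0.14995206892490387, 0.17122171819210052), 11.13397216796875)
top table z -6.165054399420722e-05 0.003102107898082625
hubtop 88 [ 0.4877 -0.3591  0.0584] [ 0.4672 -0.4055  0.0521] [ 0.511  -0.3389  0.064 ]
knobtop 25 [ 0.5075 -0.4112  0.0799] [ 0.5011 -0.4202  0.0734] [ 0.5148 -0.4026  0.0862]
mid 80 [ 0.4926 -0.3749  0.0386] [ 0.4672 -0.4127  0.017 ] [ 0.514  -0.3377  0.0517]
collar 115 [0.5201 0.0208 0.0673] [ 0.4973 -0.0093  0.0631] [0.5505 0.0432 0.0743]
tip 25 [0.5209 0.0241 0.0909] [0.5128 0.0164 0.0862] [0.5294 0.0323 0.0961]
shaftside 5 [0.5146 0.0254 0.0795] [0.5112 0.0166 0.0751] [0.5184 0.0391 0.0844]
gear 560 ((0.516405463218689, 0.04243713989853859), (0.09653118997812271, 0.12333494424819946), 12.525688171386719)
case+jaw top 1273 ((0.48365458846092224, 0.17645514011383057), (0.15059727430343628, 0.1636919528245926), 11.746814727783203)
```

View pics/c0.png

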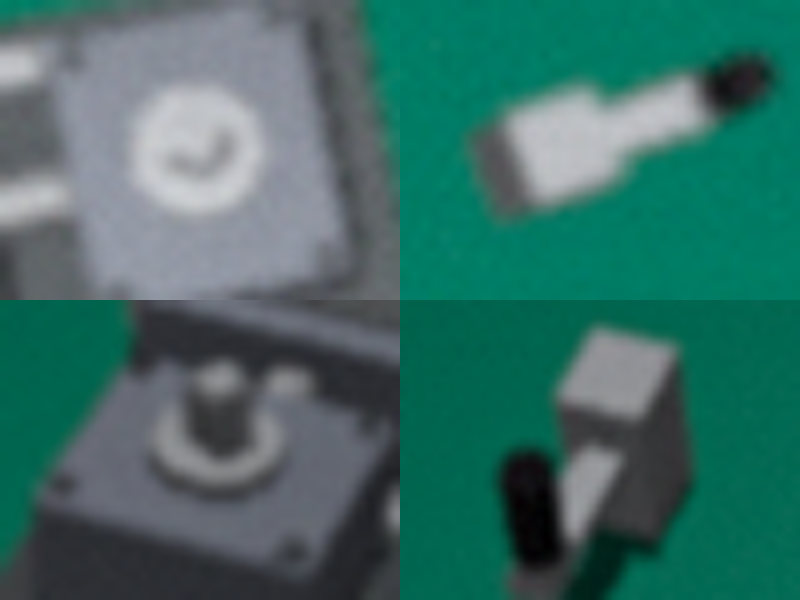

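```bash
cat > fit.py <<'E'
from h import *
from scipy.optimize import minimize
S=8
def box(cx,cy,yaw,x0,x1,y0,y1,z0,z1):
    c,s=np.cos(yaw),np.sin(yaw)
    f=lambda x,y,z:(cx+c*x-s*y,cy+s*x+c*y,z)
    t=lambda z:[f(x0,y0,z),f(x1,y0,z),f(x1,y1,z),f(x0,y1,z)]
    T,B=t(z1),t(z0)
    return [np.array([T[i],T[(i+1)%4],B[(i+1)%4],B[i]]) for i in range(4)]+[np.array(T)]
def disc(cx,cy,r,z,n=32):
    a=np.linspace(0,2*np.pi,n,endpoint=False);return np.c_[cx+r*np.cos(a),cy+r*np.sin(a),0*a+z]
def faces_shaft(x,y,yaw):
    w=.008;v=.00675
    return [("bg",None),("colS",np.vstack([disc(x,y,.022,.064)])),("col",disc(x,y,.022,.068))]+\
      [(f"s{i}",f) for i,f in enumerate(box(x,y,yaw,-w,w,-w,w,.068,.090))]+[(f"s{i}",f) for i,f in enumerate(box(x,y,yaw,-v,v,-v,v,.090,.092))]
def faces_crank(x,y,yaw,h=0.):
    w=.015;c,s=np.cos(yaw),np.sin(yaw)
    kx,ky=x+.06*c,y+.06*s
    F=[(f"a{i}",f) for i,f in enumerate(box(x,y,yaw,w,.068,-.008,.008,h+.03,h+.04))]
    K=[("k",disc(kx,ky,.009,h+z)) for z in np.linspace(.043,.081,12)]
    H=[(f"h{i}",f) for i,f in enumerate(box(x,y,yaw,-w,w,-w,w,h,h+.058))]
    return [("bg",None)]+F,H,K
def vis(F,cam):
    out=[]
    for n,f in F:
        if f is not None and len(f)==4:
            nn=np.cross(f[1]-f[0],f[2]-f[1])
            # outward test: top faces up; sides via orientation
            if n[-1]=="4": pass
            elif np.dot(nn,cam-f.mean(0))>0: continue
        out.append((n,f))
    return out
def cost(p,F,win,ret=False):
    r0,r1,c0,c1=win
    lab=np.zeros(((r1-r0)*S,(c1-c0)*S),np.uint8);names=["bg"]
    Rt=np.linalg.inv(p["pose"]);rv=cv2.Rodrigues(Rt[:3,:3])[0]
    for n,f in vis(F,p["pose"][:3,3]):
        if f is None: continue
        uv=cv2.projectPoints(f,rv,Rt[:3,3],p["K"],np.array(p["dist_coeffs"],float))[0][:,0]
        if n not in names:names.append(n)
        q=(uv+.5-[c0,r0])*S-.5
        g=cv2.convexHull(np.round(q*16).astype(np.int32))
        cv2.fillConvexPoly(lab,g,names.index(n),shift=4)
    A=[]
    for i in range(len(names)):
        m=(lab==i).astype(np.float32);m=cv2.GaussianBlur(m,(0,0),.6*S)
        A.append(cv2.resize(m,(c1-c0,r1-r0),interpolation=cv2.INTER_AREA).ravel())
    A=np.array(A).T;b=p["img"][r0:r1,c0:c1].reshape(-1,3).astype(float)
    X=np.linalg.lstsq(A,b,rcond=1e-4)[0];e=A@X-b
    return (e**2).mean()
E
cat > f0.py <<'E'
from fit import *
P={n:dict(np.load(f"{n}0.npz")) for n in("scene","top")}
def crankF(x,y,a,p,h=0):
    B,H,K=faces_crank(x,y,a,h);cam=p["pose"][:3,3]
    near=np.dot([np.cos(a),np.sin(a)],cam[:2]-[x,y])>0
    return [B[0]]+(H+B[1:]+K if near else B[1:]+K+H)
W={"top":(158,181,231,256),"scene":(188,222,258,290)}
WC={"top":(168,205,340,386),"scene":(258,312,160,202)}
for n,p in P.items():
    best=[]
    for a in np.radians(np.arange(0,90,7.5)):
        r=minimize(lambda v:cost(p,faces_shaft(v[0],v[1],v[2]),W[n]),[.523,.02,a],method="Nelder-Mead",options=dict(initial_simplex=[[.523,.02,a],[.527,.02,a],[.523,.024,a],[.523,.02,a+.12]],maxfev=80))
        best.append((r.fun,*r.x[:2],np.degrees(r.x[2])%90))
    best.sort();print(n,"shaft",*[np.round(b,4) for b in best[:5]],best[-1][0])
    r=minimize(lambda v:cost(p,crankF(*v,p),WC[n]),[.48,-.353,-1.1],method="Nelder-Mead",options=dict(initial_simplex=[[.48,-.353,-1.1],[.486,-.353,-1.1],[.48,-.347,-1.1],[.48,-.353,-1.0]],maxfev=150))
    print(n,"crank",r.fun,np.round(r.x[:2],4),np.degrees(r.x[2]))
E
python3 f0.py
```

```text
scene shaft [7.012519e+02 5.221000e-01 2.350000e-02 6.239230e+01] [7.013105e+02 5.222000e-01 2.340000e-02 6.440210e+01] [7.013323e+02 5.222000e-01 2.340000e-02 6.431870e+01] [7.014752e+02 5.221000e-01 2.350000e-02 5.869010e+01] [7.015352e+02 5.222000e-01 2.350000e-02 5.567980e+01] 704.3725448556063
scene crank 119.7730208705086 [ 0.4875 -0.356 ] -69.6315778468655
top shaft [1.637041e+02 5.212000e-01 2.280000e-02 7.223170e+01] [1.638488e+02 5.209000e-01 2.270000e-02 7.049460e+01] [1.639272e+02 5.212000e-01 2.260000e-02 6.530530e+01] [1.640457e+02 5.211000e-01 2.270000e-02 7.596290e+01] [1.643599e+02 5.209000e-01 2.280000e-02 6.002890e+01] 173.7122956953281
top crank 26.979240443639142 [ 0.4872 -0.3567] -69.97417522162783
```

{"fn": "apply_moves", "kwargs": {"plan": [[0.085,0.374,-0.151,0.05,-1.45],[0.085,0.374,-0.151,0.05,-1.45],[0.085,0.374,-0.151,0.05,-1.45],[0.085,0.374,-0.151,0.05,-1.45],[0.085,0.374,-0.151,0.05,-1.45],[0.085,0.374,-0.151,0.05,-1.45],[0.085,0.374,-0.151,0.05,-1.45],[0.085,0.374,-0.151,0.05,-1.45],[0.085,0.374,-0.151,0.05,-1.45],[0.085,0.374,-0.151,0.05,-1.45],[0.085,0.374,-0.151,0.05,-1.45],[0.085,0.374,-0.151,0.05,-1.45]], "newtons": 40}}

```text
t: 2.1
tool_pos: [0.4887, -0.355, 0.3542]
tool_rot: [-2.037, -2.39, -0.0]
contact_force: [-0.0, -0.7, 0.6]
opening: 0.0845
grip_force: 0.0
```

```bash
cat > go.py <<'E'
import sys
from h import *
# usage: go.py x y z yawdeg : shift in tool axes
def plan(x,y,z,yaw):
    s=telemetry.get_obs();M=R.from_rotvec(s["tool_rot"]).as_matrix()
    y0=np.arctan2(M[1,0],M[0,0]);d=M.T@(np.array([x,y,z])-s["tool_pos"])
    r=-((np.radians(yaw)-y0+np.pi)%(2*np.pi)-np.pi)
    print("t",round(float(s["t"]),2),"pos",np.round(s["tool_pos"],4),"yaw",round(np.degrees(y0),2),"tilt",round(np.degrees(np.arccos(-M[2,2])),2),"F",np.round(s["contact_force"],2),"shift",np.round(d,4),"roll",round(r,4),"q6",round(s["q"][5],3))
if __name__=="__main__": plan(*map(float,sys.argv[1:5]))
E
python3 go.py .4873 -.3563 .30 110.2; python3 go.py .4873 -.3563 .1967 110.2
```

```text
t 2.1 pos [ 0.4887 -0.355   0.3542] yaw 99.12 tilt 0.05 F [-0.01 -0.7   0.56] shift [-0.0011 -0.0015  0.0542] roll -0.1934 q6 -0.91
t 2.1 pos [ 0.4887 -0.355   0.3542] yaw 99.12 tilt 0.05 F [-0.01 -0.7   0.56] shift [-0.0012 -0.0015  0.1575] roll -0.1934 q6 -0.91
```

{"fn": "apply_moves", "kwargs": {"plan": [[0.085,-0.001,-0.0015,0.02,-0.1],[0.085,-0.001,-0.0015,0.05,-0.193],[0.085,-0.001,-0.0015,0.08,-0.193],[0.085,-0.001,-0.0015,0.11,-0.193],[0.085,-0.001,-0.0015,0.13,-0.193],[0.085,-0.001,-0.0015,0.15,-0.193],[0.085,-0.001,-0.0015,0.1575,-0.193],[0.085,-0.001,-0.0015,0.1575,-0.193]]}}

```text
t: 2.77
tool_pos: [0.485, -0.3571, 0.1947]
tool_rot: [-1.807, -2.564, -0.001]
contact_force: [-0.3, -0.4, -0.1]
opening: 0.0847
grip_force: 0.0
```

```bash
python3 go.py .4873 -.3563 .1967 110.2
```

```text
t 2.77 pos [ 0.485  -0.3571  0.1947] yaw 109.65 tilt 0.28 F [-0.25 -0.45 -0.12] shift [ 0.      0.0024 -0.002 ] roll -0.0096 q6 -1.101
```

{"fn": "apply_moves", "kwargs": {"plan": [[0.085,0,0.002,0,-0.01],[0.02,0,0.002,0,-0.01],[0.02,0,0.002,0,-0.01],[0.02,0,0.002,0,-0.01],[0.02,0,0.002,0,-0.01],[0.02,0,0.002,0,-0.01],[0.02,0,0.002,0,-0.01],[0.02,0,0.002,0,-0.01],[0.02,0,0.002,0,-0.01],[0.02,0,0.002,0,-0.01]], "newtons": 50}}

```text
t: 3.6
tool_pos: [0.488, -0.3576, 0.1982]
tool_rot: [1.796, 2.576, -0.0]
contact_force: [-1.2, 0.8, 5.8]
opening: 0.0295
grip_force: 50.5
```

```bash
python3 go.py .4873 -.3563 .1967 110.2
```

```text
t 3.6 pos [ 0.488  -0.3576  0.1982] yaw 110.22 tilt 0.07 F [-1.15  0.78  5.8 ] shift [ 0.0014 -0.0002  0.0015] roll 0.0004 q6 -1.108
```

{"fn": "apply_moves", "kwargs": {"plan": [[0.02,0,0,-0.01,0],[0.02,0,0,-0.03,0],[0.02,0,0,-0.06,0],[0.02,0,0,-0.09,0],[0.02,0,0,-0.12,0],[0.02,0,0,-0.13,0],[0.02,0,0,-0.13,0]]}}

```text
t: 4.18
tool_pos: [0.4883, -0.3577, 0.3306]
tool_rot: [1.793, 2.572, -0.001]
contact_force: [0.7, -0.6, -2.9]
opening: 0.0293
grip_force: 50.0
```

```bash
python3 go.py .521 .0217 .325 67
```

```text
t 4.18 pos [ 0.4883 -0.3577  0.3306] yaw 110.23 tilt 0.35 F [ 0.67 -0.56 -2.87] shift [0.3447 0.1618 0.0042] roll 0.7545 q6 -1.108
```

{"fn": "apply_moves", "kwargs": {"plan": [[0.02,0.03,0.014,0,0.08],[0.02,0.06,0.028,0,0.16],[0.02,0.095,0.045,0,0.24],[0.02,0.13,0.061,0,0.32],[0.02,0.165,0.077,0,0.4],[0.02,0.2,0.094,0,0.48],[0.02,0.235,0.11,0,0.56],[0.02,0.27,0.127,0,0.64],[0.02,0.305,0.143,0,0.7],[0.02,0.33,0.155,0,0.74],[0.02,0.345,0.162,0,0.755],[0.02,0.345,0.162,0,0.755]]}}

```text
t: 5.18
tool_pos: [0.5194, 0.0255, 0.3237]
tool_rot: [-2.613, -1.736, 0.005]
contact_force: [0.4, -0.6, -4.0]
opening: 0.0296
grip_force: 50.0
```

```bash
python3 go.py .521 .0217 .325 67
python3 - <<'E'
from h import *
P={n:eyes.get_image(n) for n in("scene","top")}
for n,p in P.items(): np.savez(f"{n}1.npz",**{k:p[k] for k in("img","range_z","K","dist_coeffs","pose")})
def crop(n,c,r,s,w=400,h=400):
    a=w//s//2;b=h//s//2
    return cv2.resize(P[n]["img"][r-b:r+b,c-a:c+a],(w,h),interpolation=cv2.INTER_CUBIC)
cv2.imwrite("pics/c1.png",np.hstack([crop("scene",268,190,6),crop("top",243,170,6)]))
E
```

```text
t 5.18 pos [0.5194 0.0255 0.3237] yaw 67.19 tilt 0.33 F [ 0.36 -0.62 -3.96] shift [-0.0029  0.003  -0.0013] roll 0.0033 q6 0.304
```

View pics/c1.png

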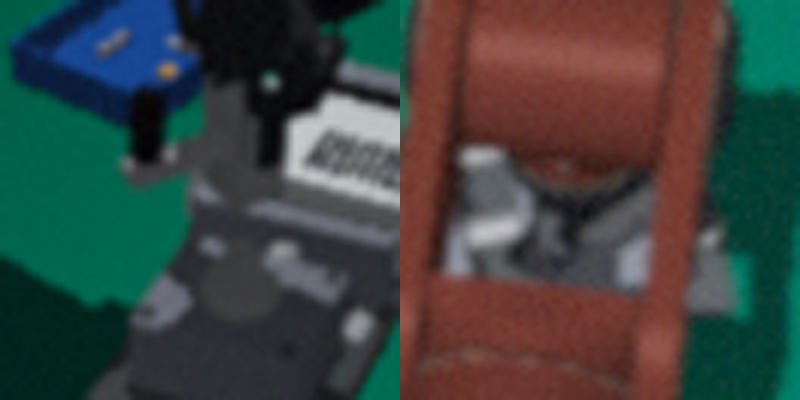

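```bash
cat > f1.py <<'E'
from fit import *
P={n:dict(np.load(f"{n}0.npz")) for n in("scene","top")}
W={"top":(161,178,234,254),"scene":(193,214,262,282)}
for n,p in P.items():
    best=[]
    for a in np.radians(np.arange(0,90,10)):
        r=minimize(lambda v:cost(p,faces_shaft(*v),W[n]),[.5215,.023,a],method="Nelder-Mead",options=dict(initial_simplex=[[.5215,.023,a],[.5245,.023,a],[.5215,.026,a],[.5215,.023,a+.12]],maxfev=100))
        best.append((r.fun,*r.x[:2],np.degrees(r.x[2])%90))
    best.sort();print(n,*[np.round(b,4).tolist() for b in best[:4]],best[-1][0])
E
python3 f1.py
python3 - <<'E'
from fit import *
import os
p=dict(np.load("scene1.npz"))
s=telemetry.get_obs();print(s["tool_pos"]);h=s["tool_pos"][2]-.1982
a=np.radians(67.2-180)
# hub lower part (below fingers) + arm + knob
def F(x,y,a):
    w=.015;c,sn=np.cos(a),np.sin(a);kx,ky=x+.06*c,y+.06*sn
    Hh=[(f"h{i}",f) for i,f in enumerate(box(x,y,a,-w,w,-w,w,h,h+.058))][:4]
    A=[(f"a{i}",f) for i,f in enumerate(box(x,y,a,w,.068,-.008,.008,h+.03,h+.04))]
    return [("bg",None)]+Hh+A+[("k",disc(kx,ky,.009,h+z)) for z in np.linspace(.043,.081,12)]
Rt=np.linalg.inv(p["pose"]);rv=cv2.Rodrigues(Rt[:3,:3])[0]
im=p["img"].copy();big=cv2.resize(im[155:225,235:305],(560,560),interpolation=cv2.INTER_CUBIC)
def draw(F,col):
  for n,f in vis(F,p["pose"][:3,3]):
    if f is None: continue
    uv=cv2.projectPoints(f,rv,Rt[:3,3],p["K"],np.array(p["dist_coeffs"],float))[0][:,0]
    q=((uv+.5-[235,155])*8).astype(np.int32);cv2.polylines(big,[q],True,col,1)
draw(F(s["tool_pos"][0]+.0014*np.cos(a+np.pi),s["tool_pos"][1]+.0014*np.sin(a+np.pi),a),(0,0,255))
draw(faces_shaft(.5215,.023,np.radians(67)),(0,255,255))
cv2.imwrite("pics/ov1.png",cv2.convertScaleAbs(big,alpha=1.6))
E
```

```text
scene [463.4348, 0.5227, 0.0228, 62.1435] [463.7355, 0.5227, 0.0228, 66.0441] [463.8303, 0.5225, 0.0229, 63.0218] [464.1107, 0.5226, 0.0227, 61.3664] 468.2546837603947
top [26.4128, 0.5209, 0.0228, 72.7114] [26.6173, 0.5209, 0.0227, 68.2729] [26.6589, 0.5209, 0.0227, 68.4943] [26.664, 0.5209, 0.0226, 69.1104] 27.53468746857002
[0.51964173 0.02299126 0.3244379 ]
```

View pics/ov1.png

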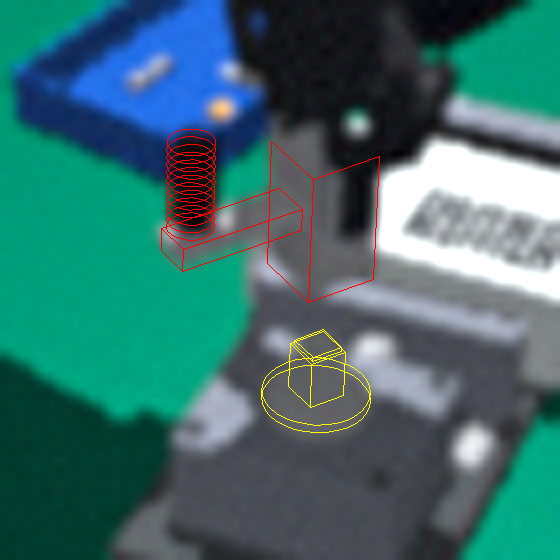

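```bash
python3 go.py .5213 .0215 .296 66.5
```

```text
t 5.28 pos [0.5196 0.023  0.3244] yaw 67.07 tilt 0.26 F [-0.57 -0.04 -2.32] shift [-0.0007  0.0022  0.0284] roll 0.01 q6 0.301
```

{"fn": "apply_moves", "kwargs": {"plan": [[0.02,-0.0007,0.0022,0.008,0.01],[0.02,-0.0007,0.0022,0.016,0.01],[0.02,-0.0007,0.0022,0.024,0.01],[0.02,-0.0007,0.0022,0.028,0.01],[0.02,-0.0007,0.0022,0.028,0.01],[0.02,-0.0007,0.0022,0.028,0.01],[0.02,-0.0007,0.0022,0.028,0.01]]}}

```text
t: 5.87
tool_pos: [0.5224, 0.0208, 0.2995]
tool_rot: [2.629, 1.719, 0.001]
contact_force: [-0.9, -0.1, -2.9]
opening: 0.0293
grip_force: 50.0
```

```bash
python3 go.py .5213 .0215 .288 66.5
```

```text
t 5.87 pos [0.5224 0.0208 0.2995] yaw 66.37 tilt 0.03 F [-0.92 -0.06 -2.94] shift [ 0.0002 -0.0013  0.0115] roll -0.0023 q6 0.31
```

{"fn": "apply_moves", "kwargs": {"plan": [[0.02,0,-0.0008,0.002,0],[0.02,0,-0.0008,0.004,0],[0.02,0,-0.0008,0.006,0],[0.02,0,-0.0008,0.008,0],[0.02,0,-0.0008,0.01,0],[0.02,0,-0.0008,0.011,0],[0.02,0,-0.0008,0.011,0],[0.02,0,-0.0008,0.011,0]]}}

```text
t: 6.53
tool_pos: [0.5215, 0.0214, 0.2881]
tool_rot: [-2.629, -1.72, 0.0]
contact_force: [-0.2, 0.3, -3.3]
opening: 0.0293
grip_force: 50.0
```

```bash
python3 go.py .5213 .0215 .286 66.5
```

```text
t 6.53 pos [0.5215 0.0214 0.2881] yaw 66.4 tilt 0.01 F [-0.22  0.25 -3.27] shift [ 0.0001 -0.0002  0.0021] roll -0.0018 q6 0.31
```

{"fn": "apply_moves", "kwargs": {"plan": [[0.02,0,0,0.0005,0],[0.02,0,0,0.001,0],[0.02,0,0,0.0015,0],[0.02,0,0,0.002,0],[0.02,0,0,0.002,0]]}}

```text
t: 6.95
tool_pos: [0.5214, 0.0213, 0.2861]
tool_rot: [-2.629, -1.72, 0.0]
contact_force: [0.7, 0.4, -2.9]
opening: 0.0295
grip_force: 50.0
```

{"fn": "apply_moves", "kwargs": {"plan": [[0.02,0,0,0.0005,0],[0.02,0,0,0.001,0],[0.02,0,0,0.0015,0],[0.02,0,0,0.002,0],[0.02,0,0,0.002,0]]}}

```text
t: 7.37
tool_pos: [0.5214, 0.0213, 0.284]
tool_rot: [-2.629, -1.72, 0.0]
contact_force: [0.1, 0.8, -3.1]
opening: 0.0296
grip_force: 50.0
```

{"fn": "apply_moves", "kwargs": {"plan": [[0.02,0,0,0.0007,0],[0.02,0,0,0.0014,0],[0.02,0,0,0.0021,0],[0.02,0,0,0.0028,0],[0.02,0,0,0.0035,0],[0.02,0,0,0.004,0],[0.02,0,0,0.004,0]]}}

```text
t: 7.95
tool_pos: [0.5215, 0.0213, 0.2801]
tool_rot: [-2.629, -1.72, 0.0]
contact_force: [0.6, -0.8, -4.2]
opening: 0.0296
grip_force: 50.0
```

{"fn": "apply_moves", "kwargs": {"plan": [[0.02,0,0,0.0007,0],[0.02,0,0,0.0014,0],[0.02,0,0,0.0021,0],[0.02,0,0,0.0028,0],[0.02,0,0,0.0035,0],[0.02,0,0,0.004,0],[0.02,0,0,0.004,0]]}}

```text
t: 8.53
tool_pos: [0.5215, 0.0213, 0.2761]
tool_rot: [2.629, 1.72, 0.0]
contact_force: [0.7, -1.0, -3.7]
opening: 0.029
grip_force: 50.0
```

{"fn": "apply_moves", "kwargs": {"plan": [[0.02,0,0,0.001,0],[0.02,0,0,0.002,0],[0.02,0,0,0.003,0],[0.02,0,0,0.004,0],[0.02,0,0,0.005,0],[0.02,0,0,0.006,0],[0.02,0,0,0.0065,0],[0.02,0,0,0.007,0],[0.02,0,0,0.007,0]]}}

```text
t: 9.28
tool_pos: [0.5215, 0.0213, 0.2691]
tool_rot: [-2.629, -1.72, 0.0]
contact_force: [0.2, -0.4, -3.1]
opening: 0.0294
grip_force: 50.0
```

{"fn": "apply_moves", "kwargs": {"plan": [[0.02,0,0,0.0005,0],[0.02,0,0,0.001,0],[0.02,0,0,0.0015,0],[0.02,0,0,0.0015,0]]}}

```text
t: 9.62
tool_pos: [0.5214, 0.0213, 0.2676]
tool_rot: [-2.629, -1.72, 0.0]
contact_force: [0.1, -0.6, -3.2]
opening: 0.0294
grip_force: 50.0
```

{"fn": "apply_moves", "kwargs": {"plan": [[0.02,0,0,0.0005,0],[0.02,0,0,0.001,0],[0.02,0,0,0.0015,0],[0.02,0,0,0.0015,0]]}}

```text
t: 9.95
tool_pos: [0.5214, 0.0213, 0.2661]
tool_rot: [-2.629, -1.72, -0.0]
contact_force: [1.0, -0.0, -3.1]
opening: 0.0294
grip_force: 50.0
```

{"fn": "apply_moves", "kwargs": {"plan": [[0.02,0,0,0.0005,0],[0.02,0,0,0.001,0],[0.02,0,0,0.001,0]]}}

```text
t: 10.2
tool_pos: [0.5216, 0.0214, 0.266]
tool_rot: [-2.629, -1.72, 0.0]
contact_force: [-3.3, -0.5, 4.0]
opening: 0.0293
grip_force: 50.8
```

{"fn": "apply_moves", "kwargs": {"plan": [[0.085,0,0,-0.0005,0],[0.085,0,0,-0.0005,0],[0.085,0,0,-0.0005,0],[0.085,0,0,-0.0005,0],[0.085,0,0,-0.0005,0],[0.085,0,0,-0.0005,0],[0.085,0,0,-0.01,0],[0.085,0,0,-0.023,0],[0.085,0,0,-0.023,0]]}}

```text
t: 10.95
tool_pos: [0.5227, 0.0213, 0.292]
tool_rot: [2.626, 1.718, 0.007]
contact_force: [1.3, 0.1, 0.9]
opening: 0.0852
grip_force: 0.0
```

{"fn": "apply_moves", "kwargs": {"plan": [[0.085,-0.015,0,0,0],[0.085,-0.035,0,0,0],[0.085,-0.05,0,0,0],[0.085,-0.0585,0,0,0],[0.085,-0.0585,0,0,0],[0.085,-0.0585,0,0,0]]}}

```text
t: 11.45
tool_pos: [0.4982, -0.0324, 0.2887]
tool_rot: [2.629, 1.719, 0.002]
contact_force: [-0.1, 0.0, -0.5]
opening: 0.085
grip_force: 0.0
```

```bash
python3 go.py .4988 -.0310 .2887 66.4
python3 - <<'E'
from h import *
P={n:eyes.get_image(n) for n in("scene","top")}
p=P["scene"];np.savez("scene2.npz",**{k:p[k] for k in("img","range_z","K","dist_coeffs","pose")})
cv2.imwrite("pics/c2.png",cv2.resize(p["img"][150:225,230:330],(800,600),interpolation=cv2.INTER_CUBIC))
E
```

```text
t 11.45 pos [ 0.4982 -0.0324  0.2887] yaw 66.34 tilt 0.07 F [-0.13  0.05 -0.45] shift [0.0015 0.     0.    ] roll -0.001 q6 0.199
```

View pics/c2.png

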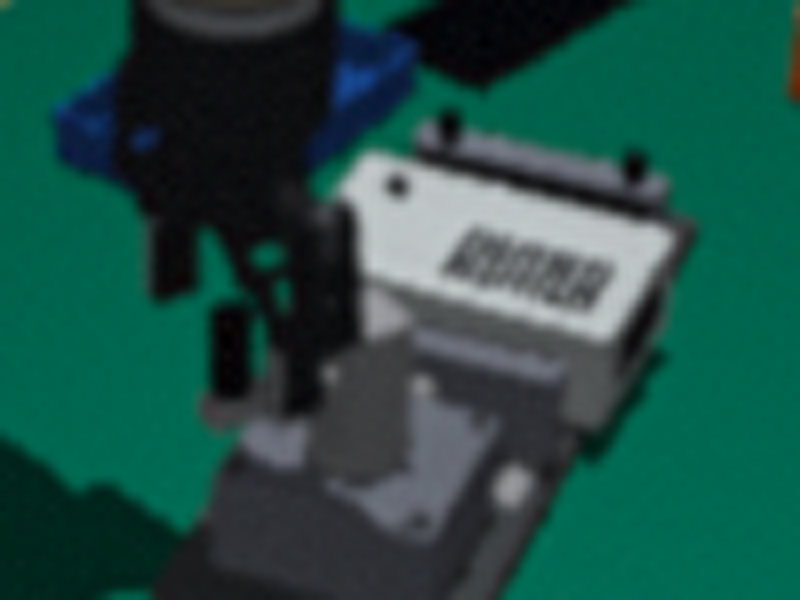

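The crank stands upright on the collar, with its hub at about (365,410) in the crop. The knob at (230,350) lies between the open fingers, so I close on it.

{"fn": "apply_moves", "kwargs": {"plan": [[0.01,0,0,0,0],[0.01,0,0,0,0],[0.01,0,0,0,0],[0.01,0,0,0,0],[0.01,0,0,0,0],[0.01,0,0,0,0],[0.01,0,0,0,0],[0.01,0,0,0,0],[0.01,0,0,0,0],[0.01,0,0,0,0]], "newtons": 30}}

```text
t: 12.38
tool_pos: [0.498, -0.0322, 0.2882]
tool_rot: [-2.629, -1.72, -0.0]
contact_force: [0.5, 0.3, -1.0]
opening: 0.0173
grip_force: 29.2
```

```bash
cat > w.py <<'E'
import sys
from h import *
# knob circle: axis C; prints state and next rows. args: Cx Cy R step_deg nrows
C=np.array([float(sys.argv[1]),float(sys.argv[2])]);r=float(sys.argv[3]);st=float(sys.argv[4]);n=int(sys.argv[5])
s=telemetry.get_obs();M=R.from_rotvec(s["tool_rot"]).as_matrix();d=s["tool_pos"][:2]-C
a=np.arctan2(d[1],d[0]);F=s["contact_force"]
print("t",round(float(s["t"]),2),"z",round(s["tool_pos"][2],4),"rad",round(np.hypot(*d)*1e3,2),"ang",round(np.degrees(a),1),"F",np.round(F,1),"resist(tang)",round(F[:2]@[-np.sin(a),np.cos(a)],2),"radial",round(F[:2]@d/np.hypot(*d),2),"open",round(float(s["opening"]),4),"q",np.round(s["q"],2))
q=[]
for i in range(1,n+1):
    b=a-np.radians(st*i);t=C+r*np.array([np.cos(b),np.sin(b)])-s["tool_pos"][:2]
    v=M.T@np.append(t,0);q.append([0.01,round(float(v[0]),4),round(float(v[1]),4),0,0])
print(q)
E
python3 w.py .5221 .0226 .06 5 6
```

```text
t 12.38 z 0.2882 rad 59.88 ang -113.7 F [ 0.5  0.3 -1. ] resist(tang) 0.35 radial -0.44 open 0.0173 q [-0.21 -0.15  2.01  0.    1.28  0.2 ]
[[0.01, 0.0001, -0.0052, 0, 0], [0.01, 0.0008, -0.0104, 0, 0], [0.01, 0.0019, -0.0155, 0, 0], [0.01, 0.0035, -0.0205, 0, 0], [0.01, 0.0055, -0.0253, 0, 0], [0.01, 0.008, -0.03, 0, 0]]
```

{"fn": "apply_moves", "kwargs": {"plan": [[0.01,0.0001,-0.0052,0,0],[0.01,0.0008,-0.0104,0,0],[0.01,0.0019,-0.0155,0,0],[0.01,0.0035,-0.0205,0,0],[0.01,0.0055,-0.0253,0,0],[0.01,0.008,-0.03,0,0]]}}

```text
t: 12.88
tool_pos: [0.4734, -0.0126, 0.2884]
tool_rot: [2.628, 1.719, 0.001]
contact_force: [5.4, -0.3, -3.0]
opening: 0.0171
grip_force: 29.4
```

```bash
python3 w.py .5221 .0226 .06 8 12
```

```text
t 12.88 z 0.2884 rad 60.07 ang -144.1 F [ 5.4 -0.3 -3. ] resist(tang) 3.38 radial -4.19 open 0.0171 q [-0.18 -0.22  2.07 -0.    1.29  0.23]
[[0.01, 0.0048, -0.0069, 0, 0], [0.01, 0.0105, -0.013, 0, 0], [0.01, 0.0169, -0.0184, 0, 0], [0.01, 0.0241, -0.0227, 0, 0], [0.01, 0.0317, -0.0261, 0, 0], [0.01, 0.0398, -0.0283, 0, 0], [0.01, 0.0481, -0.0294, 0, 0], [0.01, 0.0565, -0.0293, 0, 0], [0.01, 0.0648, -0.0281, 0, 0], [0.01, 0.0728, -0.0257, 0, 0], [0.01, 0.0804, -0.0222, 0, 0], [0.01, 0.0875, -0.0177, 0, 0]]
```

{"fn": "apply_moves", "kwargs": {"plan": [[0.01,0.0048,-0.0069,0,0],[0.01,0.0105,-0.013,0,0],[0.01,0.0169,-0.0184,0,0],[0.01,0.0241,-0.0227,0,0],[0.01,0.0317,-0.0261,0,0],[0.01,0.0398,-0.0283,0,0],[0.01,0.0481,-0.0294,0,0],[0.01,0.0565,-0.0293,0,0],[0.01,0.0648,-0.0281,0,0],[0.01,0.0728,-0.0257,0,0],[0.01,0.0804,-0.0222,0,0],[0.01,0.0875,-0.0177,0,0]]}}

```text
t: 13.88
tool_pos: [0.4926, 0.0751, 0.2881]
tool_rot: [-2.627, -1.72, 0.003]
contact_force: [-4.0, -3.1, 3.0]
opening: 0.0175
grip_force: 30.0
```

```bash
python3 w.py .5221 .0226 .06 8 12
```

```text
t 13.88 z 0.2881 rad 60.2 ang 119.3 F [-4.  -3.1  3. ] resist(tang) 4.97 radial -0.71 open 0.0175 q [ 0.   -0.15  2.01  0.    1.28  0.41]
[[0.01, 0.0062, 0.0057, 0, 0], [0.01, 0.0117, 0.012, 0, 0], [0.01, 0.0162, 0.019, 0, 0], [0.01, 0.0197, 0.0266, 0, 0], [0.01, 0.0222, 0.0346, 0, 0], [0.01, 0.0235, 0.0429, 0, 0], [0.01, 0.0236, 0.0513, 0, 0], [0.01, 0.0226, 0.0596, 0, 0], [0.01, 0.0204, 0.0677, 0, 0], [0.01, 0.0171, 0.0753, 0, 0], [0.01, 0.0128, 0.0825, 0, 0], [0.01, 0.0075, 0.089, 0, 0]]
```

{"fn": "apply_moves", "kwargs": {"plan": [[0.01,0.0062,0.0057,0,0],[0.01,0.0117,0.012,0,0],[0.01,0.0162,0.019,0,0],[0.01,0.0197,0.0266,0,0],[0.01,0.0222,0.0346,0,0],[0.01,0.0235,0.0429,0,0],[0.01,0.0236,0.0513,0,0],[0.01,0.0226,0.0596,0,0],[0.01,0.0204,0.0677,0,0],[0.01,0.0171,0.0753,0,0],[0.01,0.0128,0.0825,0,0],[0.01,0.0075,0.089,0,0]]}}

```text
t: 14.88
tool_pos: [0.5778, 0.0449, 0.2882]
tool_rot: [2.629, 1.72, 0.001]
contact_force: [-1.9, 4.6, 2.2]
opening: 0.0167
grip_force: 30.0
```

```bash
python3 w.py .5221 .0226 .06 8 12
```

```text
t 14.88 z 0.2882 rad 59.97 ang 21.8 F [-1.9  4.6  2.2] resist(tang) 4.94 radial -0.06 open 0.0167 q [-0.05  0.05  1.82  0.    1.27  0.36]
[[0.01, -0.0063, 0.0056, 0, 0], [0.01, -0.0132, 0.0102, 0, 0], [0.01, -0.0208, 0.0138, 0, 0], [0.01, -0.0288, 0.0163, 0, 0], [0.01, -0.037, 0.0176, 0, 0], [0.01, -0.0454, 0.0179, 0, 0], [0.01, -0.0537, 0.0169, 0, 0], [0.01, -0.0618, 0.0148, 0, 0], [0.01, -0.0696, 0.0116, 0, 0], [0.01, -0.0768, 0.0073, 0, 0], [0.01, -0.0833, 0.0021, 0, 0], [0.01, -0.0891, -0.004, 0, 0]]
```

{"fn": "apply_moves", "kwargs": {"plan": [[0.01,-0.0063,0.0056,0,0],[0.01,-0.0132,0.0102,0,0],[0.01,-0.0208,0.0138,0,0],[0.01,-0.0288,0.0163,0,0],[0.01,-0.037,0.0176,0,0],[0.01,-0.0454,0.0179,0,0],[0.01,-0.0537,0.0169,0,0],[0.01,-0.0618,0.0148,0,0],[0.01,-0.0696,0.0116,0,0],[0.01,-0.0768,0.0073,0,0],[0.01,-0.0833,0.0021,0,0],[0.01,-0.0891,-0.004,0,0]]}}

```text
t: 15.88
tool_pos: [0.5371, -0.0351, 0.2883]
tool_rot: [2.628, 1.719, 0.0]
contact_force: [3.7, 1.4, -0.3]
opening: 0.017
grip_force: 29.7
```

```bash
python3 w.py .5221 .0226 .06 8 12
```

```text
t 15.88 z 0.2883 rad 59.62 ang -75.4 F [ 3.7  1.4 -0.3] resist(tang) 3.94 radial -0.41 open 0.017 q [-0.2  -0.05  1.92 -0.    1.27  0.21]
[[0.01, -0.005, -0.0067, 0, 0], [0.01, -0.0087, -0.0142, 0, 0], [0.01, -0.0113, -0.0222, 0, 0], [0.01, -0.0128, -0.0304, 0, 0], [0.01, -0.0131, -0.0388, 0, 0], [0.01, -0.0123, -0.0471, 0, 0], [0.01, -0.0103, -0.0552, 0, 0], [0.01, -0.0072, -0.063, 0, 0], [0.01, -0.003, -0.0702, 0, 0], [0.01, 0.0021, -0.0769, 0, 0], [0.01, 0.0081, -0.0827, 0, 0], [0.01, 0.0149, -0.0876, 0, 0]]
```

{"fn": "apply_moves", "kwargs": {"plan": [[0.01,-0.005,-0.0067,0,0],[0.01,-0.0087,-0.0142,0,0],[0.01,-0.0113,-0.0222,0,0],[0.01,-0.0128,-0.0304,0,0],[0.01,-0.0131,-0.0388,0,0],[0.01,-0.0123,-0.0471,0,0],[0.01,-0.0103,-0.0552,0,0],[0.01,-0.0072,-0.063,0,0],[0.01,-0.003,-0.0702,0,0],[0.01,0.0021,-0.0769,0,0],[0.01,0.0081,-0.0827,0,0],[0.01,0.0081,-0.0827,0,0]]}}

```text
t: 16.88
tool_pos: [0.4644, 0.0075, 0.2881]
tool_rot: [-2.626, -1.721, 0.002]
contact_force: [-2.5, -1.9, 5.0]
opening: 0.0173
grip_force: 30.2
```

```bash
python3 w.py .5221 .0226 .06 7 12
python3 - <<'E'
from h import *
P={n:eyes.get_image(n) for n in("scene","top")}
u=np.array([-np.sin(.211),np.cos(.211)])
for n,p in P.items():
    r=eyes.tip_of("jaw_face",p);
    for q in r[:2]: print(n,"jaw",q["confidence"],(at_h(p,q["point"],.041)[:2]-[.5221,.0226])@u)
p=P["scene"];a=p["img"][140:215,255:355]
b=P["top"]["img"][148:223,150:250]
cv2.imwrite("pics/c3.png",np.hstack([cv2.resize(i,(400,300),interpolation=cv2.INTER_CUBIC) for i in(a,b)]))
E
```

```text
t 16.88 z 0.2881 rad 59.66 ang -165.3 F [-2.5 -1.9  5. ] resist(tang) 1.22 radial 2.87 open 0.0173 q [-0.14 -0.24  2.09  0.    1.3   0.27]
[[0.01, 0.0058, -0.0044, 0, 0], [0.01, 0.0123, -0.0079, 0, 0], [0.01, 0.0191, -0.0104, 0, 0], [0.01, 0.0263, -0.0122, 0, 0], [0.01, 0.0335, -0.013, 0, 0], [0.01, 0.0409, -0.013, 0, 0], [0.01, 0.0481, -0.0121, 0, 0], [0.01, 0.0552, -0.0103, 0, 0], [0.01, 0.0621, -0.0076, 0, 0], [0.01, 0.0685, -0.0041, 0, 0], [0.01, 0.0745, 0.0001, 0, 0], [0.01, 0.0799, 0.005, 0, 0]]
scene jaw 0.62 0.22544376083616585
scene jaw 0.47 0.08285195799711177
top jaw 0.67 0.11958594010734032
top jaw 0.39 0.11182898626353739
```

View pics/c3.png

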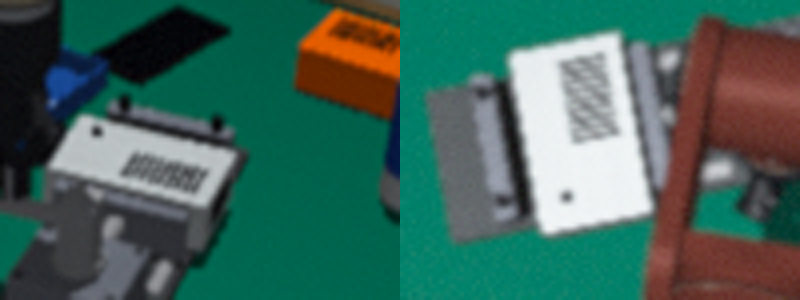

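{"fn": "apply_moves", "kwargs": {"plan": [[0.01,0.0058,-0.0044,0,0],[0.01,0.0123,-0.0079,0,0],[0.01,0.0191,-0.0104,0,0],[0.01,0.0263,-0.0122,0,0],[0.01,0.0335,-0.013,0,0],[0.01,0.0409,-0.013,0,0],[0.01,0.0481,-0.0121,0,0],[0.01,0.0552,-0.0103,0,0],[0.01,0.0621,-0.0076,0,0],[0.01,0.0685,-0.0041,0,0],[0.01,0.0745,0.0001,0,0],[0.01,0.0799,0.005,0,0]]}}

```text
t: 18.08
tool_pos: [0.5012, 0.0784, 0.288]
tool_rot: [-2.624, -1.718, 0.005]
contact_force: [-6.5, 1.2, 7.4]
opening: 0.017
grip_force: 30.5
```

```bash
python3 w.py .5221 .0226 .06 4 6;python3 - <<'E'
from h import *
p=eyes.get_image("top");c=cloud(p)
u=np.array([-np.sin(.211),np.cos(.211)]);v=np.array([np.cos(.211),np.sin(.211)])
d=c[...,:2]-[.5215,.0226];a=d@u;b=d@v;z=c[...,2]
# profile along clamp, away from arm: brightness and height
g=p["img"].mean(-1)
m=(abs(b)<.045)&(z>.005)
for lo in np.arange(.10,.25,.003):
    k=m&(a>=lo)&(a<lo+.003)
    if k.any(): print(round(lo*1e3),k.sum(),round(float(np.median(z[k]))*1e3,1),round(float(np.median(g[k]))),end=" | ")
E
```

```text
t 18.08 z 0.288 rad 59.57 ang 110.5 F [-6.5  1.2  7.4] resist(tang) 5.63 radial 3.4 open 0.017 q [ 0.01 -0.13  1.99  0.    1.29  0.42]
[[0.01, 0.0031, 0.0028, 0, 0], [0.01, 0.0057, 0.0061, 0, 0], [0.01, 0.008, 0.0096, 0, 0], [0.01, 0.0101, 0.0132, 0, 0], [0.01, 0.012, 0.017, 0, 0], [0.01, 0.0136, 0.0208, 0, 0]]
100 48 434.0 67 | 103 57 435.1 72 | 106 43 439.2 77 | 109 42 439.9 81 | 112 39 441.3 77 | 115 31 421.4 81 | 118 41 409.7 120 | 121 26 63.0 239 | 124 16 62.5 241 | 127 15 60.4 232 | 130 19 62.5 227 | 133 11 63.3 242 | 136 8 62.7 239 | 139 8 59.8 225 | 142 3 62.1 227 | 163 2 64.8 142 | 166 5 65.0 170 | 169 12 62.4 186 | 172 11 60.8 229 | 175 16 60.8 238 | 178 22 61.1 240 | 181 24 61.7 240 | 184 22 61.0 241 | 187 24 61.5 241 | 190 28 62.2 241 | 193 25 62.7 241 | 196 23 61.9 241 | 199 23 62.0 241 | 202 24 62.6 234 | 205 12 61.0 219 | 211 3 16.7 186 | 214 74 30.6 95 | 217 28 55.6 38 | 220 29 55.9 82 | 223 27 61.6 127 | 226 27 62.4 150 | 229 27 62.5 155 | 232 25 63.1 155 | 235 23 60.8 149 | 238 14 59.5 144 | 247 17 12.7 125 |
```

```bash
python3 w.py .5221 .0226 .06 6 10 | tail -1
```

```text
[[0.01, 0.0044, 0.0044, 0, 0], [0.01, 0.008, 0.0096, 0, 0], [0.01, 0.0109, 0.0152, 0, 0], [0.01, 0.0133, 0.021, 0, 0], [0.01, 0.015, 0.027, 0, 0], [0.01, 0.0162, 0.0332, 0, 0], [0.01, 0.0166, 0.0395, 0, 0], [0.01, 0.0164, 0.0457, 0, 0], [0.01, 0.0156, 0.052, 0, 0], [0.01, 0.014, 0.0581, 0, 0]]
```

{"fn": "apply_moves", "kwargs": {"plan": [[0.01,0.0044,0.0044,0,0],[0.01,0.008,0.0096,0,0],[0.01,0.0109,0.0152,0,0],[0.01,0.0133,0.021,0,0],[0.01,0.015,0.027,0,0],[0.01,0.0162,0.0332,0,0],[0.01,0.0166,0.0395,0,0],[0.01,0.0164,0.0457,0,0],[0.01,0.0156,0.052,0,0],[0.01,0.014,0.0581,0,0],[0.01,0.014,0.0581,0,0]]}}

```text
t: 19.05
tool_pos: [0.5611, 0.0678, 0.2882]
tool_rot: [-2.626, -1.717, -0.002]
contact_force: [-0.4, 5.3, 4.8]
opening: 0.0168
grip_force: 30.2
```

```bash
python3 w.py .5221 .0226 .06 6 6;python3 - <<'E'
from h import *
p=eyes.get_image("top");c=cloud(p)
u=np.array([-np.sin(.211),np.cos(.211)]);v=np.array([np.cos(.211),np.sin(.211)])
d=c[...,:2]-[.5215,.0226];a=d@u;b=d@v;z=c[...,2];g=p["img"].mean(-1)
m=(abs(b)<.045)&(z>.005)
for lo in np.arange(.195,.232,.002):
    k=m&(a>=lo)&(a<lo+.002)
    if k.any(): print(round(lo*1e3),k.sum(),round(float(np.median(z[k]))*1e3,1),round(float(np.median(g[k]))),end=" | ")
E
```

```text
t 19.05 z 0.2882 rad 59.7 ang 49.2 F [-0.4  5.3  4.8] resist(tang) 3.71 radial 3.74 open 0.0168 q [-0.01  0.01  1.86  0.    1.27  0.4 ]
[[0.01, -0.0019, 0.006, 0, 0], [0.01, -0.0047, 0.0116, 0, 0], [0.01, -0.008, 0.0169, 0, 0], [0.01, -0.0119, 0.0219, 0, 0], [0.01, -0.0163, 0.0264, 0, 0], [0.01, -0.0211, 0.0304, 0, 0]]
195 16 62.5 242 | 197 20 63.2 242 | 199 15 62.0 242 | 201 16 62.0 242 | 203 16 62.8 241 | 205 17 61.8 236 | 207 14 61.3 223 | 209 3 56.9 199 | 213 4 30.6 178 | 215 54 38.1 105 | 217 19 54.7 44 | 219 16 54.3 57 | 221 25 59.2 89 | 223 16 62.2 130 | 225 18 61.9 142 | 227 20 62.5 154 | 229 17 62.0 158 | 231 13 62.2 160 |
```

{"fn": "apply_moves", "kwargs": {"plan": [[0.01,-0.0019,0.006,0,0],[0.01,-0.0047,0.0116,0,0],[0.01,-0.008,0.0169,0,0],[0.01,-0.0119,0.0219,0,0],[0.01,-0.0163,0.0264,0,0],[0.01,-0.0163,0.0264,0,0]]}}

```text
t: 19.6
tool_pos: [0.5787, 0.0416, 0.2883]
tool_rot: [-2.628, -1.719, -0.003]
contact_force: [1.9, 3.9, 2.9]
opening: 0.0167
grip_force: 30.0
```

```bash
python3 w.py .5221 .0226 .06 6 6
```

```text
t 19.6 z 0.2883 rad 59.68 ang 18.6 F [1.9 3.9 2.9] resist(tang) 3.09 radial 3.02 open 0.0167 q [-0.06  0.05  1.82  0.    1.27  0.35]
[[0.01, -0.0047, 0.0042, 0, 0], [0.01, -0.0099, 0.0076, 0, 0], [0.01, -0.0155, 0.0105, 0, 0], [0.01, -0.0214, 0.0128, 0, 0], [0.01, -0.0274, 0.0144, 0, 0], [0.01, -0.0336, 0.0154, 0, 0]]
```

{"fn": "apply_moves", "kwargs": {"plan": [[0.01,-0.0047,0.0042,0,0],[0.01,-0.0099,0.0076,0,0],[0.01,-0.0155,0.0105,0,0],[0.01,-0.0214,0.0128,0,0],[0.01,-0.0214,0.0128,0,0]]}}

```text
t: 20.02
tool_pos: [0.5816, 0.0165, 0.2882]
tool_rot: [-2.629, -1.719, -0.002]
contact_force: [2.7, 2.9, 2.8]
opening: 0.0167
grip_force: 30.0
```

```bash
python3 w.py .5221 .0226 .06 6 4
```

```text
t 20.02 z 0.2882 rad 59.76 ang -5.8 F [2.7 2.9 2.8] resist(tang) 3.13 radial 2.38 open 0.0167 q [-0.1   0.05  1.82  0.    1.27  0.31]
[[0.01, -0.006, 0.0018, 0, 0], [0.01, -0.0122, 0.0028, 0, 0], [0.01, -0.0185, 0.0031, 0, 0], [0.01, -0.0247, 0.0028, 0, 0]]
```

{"fn": "apply_moves", "kwargs": {"plan": [[0.01,-0.006,0.0018,0,0],[0.01,-0.0122,0.0028,0,0],[0.01,-0.0185,0.0031,0,0],[0.01,-0.0185,0.0031,0,0]]}}

```text
t: 20.35
tool_pos: [0.5768, -0.0017, 0.2882]
tool_rot: [2.629, 1.719, 0.001]
contact_force: [1.9, 1.2, 1.6]
opening: 0.0163
grip_force: 30.0
```

```bash
python3 w.py .5221 .0226 .06 5 4
```

```text
t 20.35 z 0.2882 rad 59.85 ang -24.0 F [1.9 1.2 1.6] resist(tang) 1.91 radial 1.24 open 0.0163 q [-0.13  0.04  1.83  0.    1.27  0.28]
[[0.01, -0.0052, -0.0001, 0, 0], [0.01, -0.0104, -0.0008, 0, 0], [0.01, -0.0155, -0.002, 0, 0], [0.01, -0.0205, -0.0036, 0, 0]]
```

{"fn": "apply_moves", "kwargs": {"plan": [[0.01,-0.0052,-0.0001,0,0],[0.01,-0.0104,-0.0008,0,0],[0.01,-0.0155,-0.002,0,0],[0.01,-0.0155,-0.002,0,0]]}}

```text
t: 20.68
tool_pos: [0.5685, -0.0153, 0.2882]
tool_rot: [2.629, 1.72, -0.001]
contact_force: [2.0, 2.7, 2.5]
opening: 0.0168
grip_force: 30.0
```

```bash
python3 w.py .5221 .0226 .06 5 4
```

```text
t 20.68 z 0.2882 rad 59.92 ang -39.2 F [2.  2.7 2.5] resist(tang) 3.35 radial -0.18 open 0.0168 q [-0.16  0.02  1.85 -0.    1.27  0.25]
[[0.01, -0.005, -0.0015, 0, 0], [0.01, -0.0098, -0.0036, 0, 0], [0.01, -0.0144, -0.0061, 0, 0], [0.01, -0.0188, -0.0089, 0, 0]]
```

{"fn": "apply_moves", "kwargs": {"plan": [[0.01,-0.005,-0.0015,0,0],[0.01,-0.0098,-0.0036,0,0],[0.01,-0.0144,-0.0061,0,0],[0.01,-0.0144,-0.0061,0,0]]}}

```text
t: 21.02
tool_pos: [0.5569, -0.0262, 0.2881]
tool_rot: [2.629, 1.719, -0.001]
contact_force: [1.7, 1.8, 1.3]
opening: 0.017
grip_force: 29.9
```

```bash
python3 w.py .5221 .0226 .06 5 4;python3 - <<'E'
from h import *
p=eyes.get_image("top");c=cloud(p)
u=np.array([-np.sin(.211),np.cos(.211)]);v=np.array([np.cos(.211),np.sin(.211)])
d=c[...,:2]-[.5215,.0226];a=d@u;b=d@v;z=c[...,2];g=p["img"].mean(-1)
m=(abs(b)<.045)&(z>.005)
for lo in np.arange(.203,.232,.002):
    k=m&(a>=lo)&(a<lo+.002)
    if k.any(): print(round(lo*1e3),k.sum(),round(float(np.median(z[k]))*1e3,1),round(float(np.median(g[k]))),end=" | ")
E
```

```text
t 21.02 z 0.2881 rad 59.95 ang -54.5 F [1.7 1.8 1.3] resist(tang) 2.4 radial -0.49 open 0.017 q [-0.18 -0.01  1.87 -0.    1.27  0.23]
[[0.01, -0.0044, -0.0028, 0, 0], [0.01, -0.0085, -0.0061, 0, 0], [0.01, -0.0123, -0.0097, 0, 0], [0.01, -0.0158, -0.0136, 0, 0]]
203 19 60.6 240 | 205 19 61.7 240 | 207 14 62.9 240 | 209 18 61.1 234 | 211 14 62.1 228 | 213 6 60.1 195 | 215 22 53.3 173 | 217 16 56.1 102 | 219 18 54.3 83 | 221 22 59.4 89 | 223 18 60.9 128 | 225 18 62.8 142 | 227 17 62.1 153 | 229 20 61.4 154 | 231 15 63.5 156 |
```

{"fn": "apply_moves", "kwargs": {"plan": [[0.01,-0.0044,-0.0028,0,0],[0.01,-0.0085,-0.0061,0,0],[0.01,-0.0123,-0.0097,0,0],[0.01,-0.0123,-0.0097,0,0]]}}

```text
t: 21.4
tool_pos: [0.543, -0.0335, 0.2881]
tool_rot: [2.629, 1.72, -0.001]
contact_force: [2.2, 1.0, 2.1]
opening: 0.0169
grip_force: 29.9
```

```bash
python3 w.py .5221 .0226 .06 5 4
```

```text
t 21.4 z 0.2881 rad 59.87 ang -69.6 F [2.2 1.  2.1] resist(tang) 2.41 radial -0.17 open 0.0169 q [-0.2  -0.04  1.91 -0.    1.27  0.21]
[[0.01, -0.0036, -0.0038, 0, 0], [0.01, -0.0067, -0.008, 0, 0], [0.01, -0.0094, -0.0125, 0, 0], [0.01, -0.0118, -0.0172, 0, 0]]
```

{"fn": "apply_moves", "kwargs": {"plan": [[0.01,-0.0036,-0.0038,0,0],[0.01,-0.0067,-0.008,0,0],[0.01,-0.0094,-0.0125,0,0],[0.01,-0.0094,-0.0125,0,0]]}}

```text
t: 21.73
tool_pos: [0.5277, -0.037, 0.2881]
tool_rot: [2.629, 1.72, -0.002]
contact_force: [2.2, 0.8, 2.0]
opening: 0.0168
grip_force: 29.9
```

```bash
python3 w.py .5221 .0226 .06 5 4
```

```text
t 21.73 z 0.2881 rad 59.82 ang -84.6 F [2.2 0.8 2. ] resist(tang) 2.28 radial -0.62 open 0.0168 q [-0.21 -0.07  1.94 -0.    1.28  0.2 ]
[[0.01, -0.0025, -0.0046, 0, 0], [0.01, -0.0044, -0.0095, 0, 0], [0.01, -0.0059, -0.0145, 0, 0], [0.01, -0.0069, -0.0196, 0, 0]]
```

{"fn": "apply_moves", "kwargs": {"plan": [[0.01,-0.0025,-0.0046,0,0],[0.01,-0.0044,-0.0095,0,0],[0.01,-0.0059,-0.0145,0,0],[0.01,-0.0059,-0.0145,0,0]]}}

```text
t: 22.07
tool_pos: [0.512, -0.0363, 0.2881]
tool_rot: [-2.629, -1.72, 0.002]
contact_force: [2.1, 0.7, 1.1]
opening: 0.0171
grip_force: 29.9
```

```bash
python3 w.py .5221 .0226 .06 5 4
```

```text
t 22.07 z 0.2881 rad 59.8 ang -99.7 F [2.1 0.7 1.1] resist(tang) 1.96 radial -1.07 open 0.0171 q [-0.22 -0.11  1.98 -0.    1.28  0.2 ]
[[0.01, -0.0012, -0.0051, 0, 0], [0.01, -0.0018, -0.0103, 0, 0], [0.01, -0.0019, -0.0155, 0, 0], [0.01, -0.0016, -0.0207, 0, 0]]
```

{"fn": "apply_moves", "kwargs": {"plan": [[0.01,-0.0012,-0.0051,0,0],[0.01,-0.0018,-0.0103,0,0],[0.01,-0.0019,-0.0155,0,0],[0.01,-0.0019,-0.0155,0,0]]}}

```text
t: 22.4
tool_pos: [0.4972, -0.0317, 0.2882]
tool_rot: [2.629, 1.72, -0.001]
contact_force: [3.0, -1.0, 0.5]
opening: 0.0173
grip_force: 29.9
```

```bash
python3 w.py .5221 .0226 .06 5 4;python3 - <<'E'
from h import *
p=eyes.get_image("top");c=cloud(p)
u=np.array([-np.sin(.211),np.cos(.211)]);v=np.array([np.cos(.211),np.sin(.211)])
d=c[...,:2]-[.5215,.0226];a=d@u;b=d@v;z=c[...,2];g=p["img"].mean(-1)
m=(abs(b)<.045)&(z>.005)
for lo in np.arange(.203,.232,.002):
    k=m&(a>=lo)&(a<lo+.002)
    if k.any(): print(round(lo*1e3),k.sum(),round(float(np.median(z[k]))*1e3,1),round(float(np.median(g[k]))),end=" | ")
E
```

```text
t 22.4 z 0.2882 rad 59.75 ang -114.7 F [ 3.  -1.   0.5] resist(tang) 3.12 radial -0.34 open 0.0173 q [-0.21 -0.15  2.01 -0.    1.28  0.2 ]
[[0.01, 0.0001, -0.0052, 0, 0], [0.01, 0.0009, -0.0104, 0, 0], [0.01, 0.0021, -0.0155, 0, 0], [0.01, 0.0038, -0.0205, 0, 0]]
203 17 62.3 239 | 205 17 62.0 239 | 207 17 60.9 238 | 209 17 60.8 239 | 211 17 63.2 232 | 213 13 60.1 228 | 215 12 59.2 195 | 217 18 55.5 173 | 219 16 57.2 117 | 221 24 59.5 107 | 223 14 60.1 126 | 225 22 61.2 136 | 227 15 63.8 150 | 229 18 62.6 149 | 231 17 61.5 154 |
```

{"fn": "apply_moves", "kwargs": {"plan": [[0.01,0.0001,-0.0052,0,0],[0.01,0.0009,-0.0104,0,0],[0.01,0.0021,-0.0155,0,0],[0.01,0.0021,-0.0155,0,0]]}}

```text
t: 22.78
tool_pos: [0.4845, -0.0239, 0.2884]
tool_rot: [2.626, 1.719, 0.001]
contact_force: [6.1, -2.2, -1.6]
opening: 0.0169
grip_force: 29.8
```

```bash
python3 w.py .5221 .0226 .06 5 4
```

```text
t 22.78 z 0.2884 rad 59.79 ang -129.0 F [ 6.1 -2.2 -1.6] resist(tang) 6.07 radial -2.13 open 0.0169 q [-0.2  -0.19  2.04 -0.    1.29  0.21]
[[0.01, 0.0014, -0.005, 0, 0], [0.01, 0.0034, -0.0099, 0, 0], [0.01, 0.0059, -0.0145, 0, 0], [0.01, 0.0087, -0.0189, 0, 0]]
```

{"fn": "apply_moves", "kwargs": {"plan": [[0.01,0,0,0,0],[0.01,0,0,0,0],[0.01,0,0,0,0]]}}

```text
t: 23.03
tool_pos: [0.4847, -0.0241, 0.2883]
tool_rot: [2.627, 1.719, 0.0]
contact_force: [5.4, -2.3, -0.6]
opening: 0.0172
grip_force: 29.9
```

```bash
python3 w.py .5221 .0226 .06 2 4
```

```text
t 23.03 z 0.2883 rad 59.79 ang -128.7 F [ 5.4 -2.3 -0.6] resist(tang) 5.62 radial -1.6 open 0.0172 q [-0.2  -0.19  2.04 -0.    1.29  0.21]
[[0.01, 0.0004, -0.0021, 0, 0], [0.01, 0.001, -0.0041, 0, 0], [0.01, 0.0017, -0.006, 0, 0], [0.01, 0.0025, -0.008, 0, 0]]
```

{"fn": "apply_moves", "kwargs": {"plan": [[0.01,0.0004,-0.0021,0,0],[0.01,0.0005,-0.003,0,0],[0.01,0.0005,-0.003,0,0]]}}

```text
t: 23.28
tool_pos: [0.4825, -0.0225, 0.2885]
tool_rot: [2.626, 1.718, 0.003]
contact_force: [8.5, -2.5, -3.3]
opening: 0.0171
grip_force: 29.8
```

```bash
python3 w.py .5221 .0226 .06 2 4
```

```text
t 23.28 z 0.2885 rad 59.99 ang -131.2 F [ 8.5 -2.5 -3.3] resist(tang) 8.05 radial -3.71 open 0.0171 q [-0.2  -0.19  2.05 -0.    1.28  0.21]
[[0.01, 0.0007, -0.002, 0, 0], [0.01, 0.0014, -0.0039, 0, 0], [0.01, 0.0022, -0.0059, 0, 0], [0.01, 0.0031, -0.0078, 0, 0]]
```

{"fn": "apply_moves", "kwargs": {"plan": [[0.01,-0.0002,0.001,0,0],[0.01,-0.0002,0.001,0,0],[0.01,-0.0002,0.001,0,0]]}}

```text
t: 23.53
tool_pos: [0.4832, -0.023, 0.2883]
tool_rot: [2.627, 1.719, 0.001]
contact_force: [5.5, -1.2, -0.9]
opening: 0.0171
grip_force: 29.8
```

```bash
python3 w.py .5221 .0226 .06 2 1
```

```text
t 23.53 z 0.2883 rad 59.94 ang -130.5 F [ 5.5 -1.2 -0.9] resist(tang) 4.96 radial -2.72 open 0.0171 q [-0.2  -0.19  2.05 -0.    1.29  0.21]
[[0.01, 0.0006, -0.002, 0, 0]]
```

{"fn": "apply_moves", "kwargs": {"plan": [[0.05,0,0,0,0],[0.05,0,0,0,0],[0.05,0,0,0,0],[0.05,0,0,0,0],[0.05,0,0,0,0],[0.05,0,0,-0.01,0],[0.05,0,0,-0.03,0],[0.05,0,0,-0.06,0],[0.05,0,0,-0.09,0],[0.05,0,0,-0.12,0],[0.05,0,0,-0.15,0],[0.05,0,0,-0.15,0]]}}

```text
t: 24.53
tool_pos: [0.4836, -0.0227, 0.447]
tool_rot: [2.621, 1.715, 0.014]
contact_force: [0.5, -0.7, 1.1]
opening: 0.0498
grip_force: 0.0
```

{"fn": "apply_moves", "kwargs": {"plan": [[0.05,-0.04,0,0,0],[0.05,-0.08,0,0,0],[0.05,-0.12,0,0,0],[0.05,-0.16,0,0,0],[0.05,-0.2,0,0,0],[0.05,-0.2,0,0,0]]}}

```text
t: 25.03
tool_pos: [0.4003, -0.2104, 0.4386]
tool_rot: [2.635, 1.708, -0.004]
contact_force: [0.2, -0.2, -0.2]
opening: 0.0503
grip_force: 0.0
```

Run:
```python
from h import *
P={n:eyes.get_image(n) for n in("scene","top")}
a=P["scene"]["img"][150:225,240:340];b=P["top"]["img"][138:213,160:260]
cv2.imwrite("pics/c4.png",np.hstack([cv2.resize(i,(400,300),interpolation=cv2.INTER_CUBIC) for i in(a,b)]))
p=P["top"];np.savez("top3.npz",**{k:p[k] for k in("img","range_z","K","dist_coeffs","pose")})
c=cloud(p);m=(np.hypot(c[...,0]-.5215,c[...,1]-.0226)<.03)&(c[...,2]>.115);print(m.sum(),np.nanmedian(c[m],0))
```

```text
97 [0.52011791 0.02472415 0.12580613]
```

View pics/c4.png

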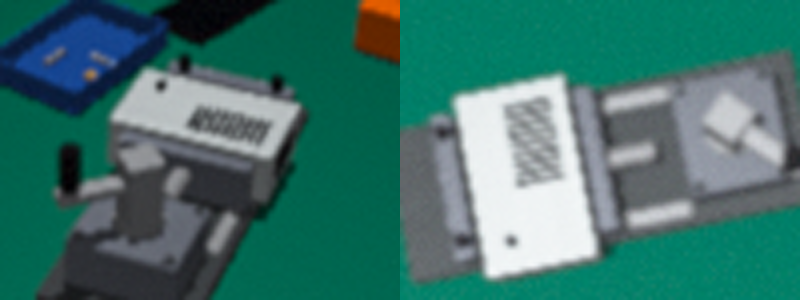

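The crank sits on the collar, with its hub top at 126 mm (68 + 58). The case lies flat between both jaws, at about (530,180) in the right crop, and the arm is clear.

```bash
python3 -c "
from station import ctrl
print(ctrl.finish_job())"
```

```text
the job is handed in; nothing more can be done
None
```

I handed the job in: the crank is fully down on the shaft and wound about 2 turns clockwise, the case is held between both jaws, and the arm is clear. The last knob effort briefly read about 8 N, a little over the 5–7.5 N target but under the 9 N crush limit, and `finish_job()` gave no verdict.

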